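# Hook the preset tape measure on the chopping board, draw it to its stop and lock it

### The job

Take the yellow tape measure off its wooden stand, drop its steel end hook over the left-hand edge of the chopping board and back the case away squarely over the board, against its spring, until you feel it come firmly up against its preset inner stop, without yanking it. Keeping it pulled taut against the stop, press the case down on the board, firmly but not hard, so that its rubber sole goes fully in and locks the blade, then let go and leave the measure lying upright on the board, locked, drawn out, with its hook still at the edge. Leave the garlic, the lemon and the jar where they are.

Things in the scene. Friction and masses are not known exactly. Their poses are not given: they have to be found in the camera images.
- tape: The case of the tape measure, yellow with a black lower part, 74 long (x) x 32 wide (y) x 50 mm high; grasp it across its 32 mm width, from above. Origin: centre of the case's underside (the rubber sole sticks out 5.5 mm below it), x along the blade out of the mouth (case front face at x = +38 mm), z up. The whole measure weighs about 0.23 kg. It starts with its sole on the stand, blade in.
- blade (a joint): How far the stiff 19 mm wide blade is drawn out of the case, m: 0 = fully in (as it starts). A spring pulls it in with 1.8 N at 0, growing by 0.4 N per 10 mm. Somewhere between 32 and 52 mm (hidden, preset, different each time) it meets an inner stop with a rubber buffer: from there the pull grows by 1.8 N more per mm. With the hook against the board edge, a pull of 8.5 N or more counts as firmly against the stop; more than 16 N is yanking.
- end_hook: The steel end hook on the blade, a lip 22 mm wide, 2.5 mm thick, hanging down in front of the case. Its frame is parallel to the case's and, with the blade in, has the same origin (it moves out along x with the blade).
- hook_face (a point): Lower end of the hook lip, on its inner face (the face towards the case), 39.5 mm ahead of the end_hook origin and 13.5 mm below the case's underside, i.e. 8 mm below the sole's underside when unlocked.
- lock (a joint): How far the rubber sole is pushed up into the case, m: 0 = out (as it starts), 0.004 = fully in, blade locked. It stays where it is pushed. Takes 5 to 10 N on the sole (the hook's friction on the edge adds some to the hand's push); over 25 N is too hard. From about 0.003 a pawl catches the blade's holes, 3 mm apart (the blade may slip in by up to 3 mm after release).
- sole: The rubber sole under the case, 62 x 26 mm, flat. Its origin coincides with the case's when unlocked; its underside is 5.5 mm below that.
- board: Wooden chopping board, fixed, 310 (x) x 240 (y) x 21 mm. Origin: centre of its underside on the counter; its top is at z = +21 mm and the left-hand edge, on which to hook, is its face x = +155 mm (x points roughly to the robot's left).
- stand: Low wooden stand on the counter on which the tape measure is kept, fixed, 74 x 46 x 24 mm with a 10 mm ridge behind the case; origin: centre of its underside, x as the case's when parked. The hook hangs down in front of it.
- garlic: Garlic bulb lying on the right part of the board, 61 x 60 x 59 mm, loose; origin at its underside.
- lemon: Lemon lying on the right part of the board, 78 x 55 x 56 mm, loose; origin at its underside.
- jar: Glass jar with a grey lid standing on the counter beyond the left of the board, 59 mm wide, 89 mm high, loose; origin at its underside.
Things that resemble listed ones, but are neither listed nor needed, are in the scene too. Of the things shaped like the tape, the yellow one is meant.

How it is judged:
On the way, in this order (a step that is already met when the one before it is completed fails the run):
1. the end hook hangs over the board's left edge, blade square to it and still at most 10 mm out (x of hook_face in the frame of board between 0.153 and 0.17 m and y of hook_face in the frame of board between -0.1 and 0.1 m and z of hook_face in the frame of board between 0.002 and 0.0175 m and angle between the x axis of tape and the x axis of board, either way round below 0.12 rad and value of joint blade below 0.01 m and value of joint lock below 0.001 m), for 0.1 s.
2. drawn out against the stop: the hook pulls on the board's edge with more than 8.5 N, blade more than 30 mm out, not yet locked (contact force between end_hook and board above 8.5 N and value of joint blade above 0.03 m and value of joint lock below 0.002 m), for 0.2 s.
3. the sole is fully in while the hook still pulls on the edge with more than 6.5 N (contact force between end_hook and board above 6.5 N and value of joint blade above 0.03 m and value of joint lock above 0.0034 m), for 0.1 s.
At the end, for the whole second after the job is handed in: The sole is fully in (at least 3.4 mm), the blade stays drawn out by more than 30 mm, the case lies upright (within 0.08 rad) and at rest with its sole on the board, square to the edge within 0.15 rad, and the hook still hangs over the left edge with its inner face within 6 mm of it (value of joint lock above 0.0034 m and value of joint blade above 0.03 m and x of hook_face in the frame of board between 0.153 and 0.161 m and z of hook_face in the frame of board below 0.0175 m and angle between the x axis of tape and the x axis of board, either way round below 0.15 rad and angle between tape's own z axis and vertical below 0.08 rad and linear speed of tape below 0.01 m/s and contact force between sole and board above 0.3 N); the robot touches nothing.
It fails at once if the hook is yanked: more than 16 N between hook and board (contact force between end_hook and board above 16 N).
It fails at once if the sole is pressed on the board with more than 25 N (contact force between sole and board above 25 N).
It fails at once if the garlic is moved by more than 20 mm (distance of garlic from where it was at the start of the episode above 0.02 m).
It fails at once if the lemon is moved by more than 20 mm (distance of lemon from where it was at the start of the episode above 0.02 m).
It fails at once if the jar is moved by more than 20 mm (distance of jar from where it was at the start of the episode above 0.02 m).
It also fails if it takes over 64 s, if anything falls off the work surface, if the arm or the gripper's body presses on something with over 40 N, if the wrist force passes 120 N, or if a joint passes its speed limit or range.

### The arm

A 7-joint arm with a two-finger parallel gripper is mounted at the origin on a cart in front of the work surface, level with it; the furniture and walls round the work are solid. World frame = base frame: x ahead of the robot, y to its left, z up, the work surface at z = 0. Lengths are in m, angles in rad, forces in N, time in s.
With the tool pointing down it reaches from about 0.4 to 0.875 m from the base axis. Payload 6.5 kg.
Tool frame: the origin (TCP) lies at the very end of the fingers, on their centre line; the grasp point (between the pads) lies 19 mm behind it; z points along the fingers, y is the line along which they close (so a half turn about z gives the same grasp; the last joint's range is limited). The gripper opens to 85 mm and grips with 20 to 120 N. Pads are 22 mm wide; open, the fingers measure 114 mm over their backs; the gripper's body (76 mm by 85 mm) begins 54 mm behind the grasp point. The pads swing forward as they close: fully open they stand 13 mm farther back than shut.
Start: joints at [-1.253, 0.536, -0.004, 1.538, 0.003, 1.067, -0.071], TCP at [0.243, 0.603, 0.231] pointing down, gripper open.
Joint ranges: [-2.7, 2.7], [-0.37, 2.16], [-1.27, 1.26], [0.24, 2.4], [-1.31, 4.45], [0.19, 1.91], [-2.76, 2.76]. Speed limits (rad/s): [2.39, 2.39, 3.14, 3.14, 3.14, 3.14, 3.14].

### API

Orientations are given as a rotation vector (axis times angle).
In Python, from bench import get_obs, get_image, close_job, recognise, silhouettes gives the robot as it stands.
- The arm moves only by the tool apply_moves, never from a script. Its argument "targets" is a list of rows, each an object of numbers: "tx", "ty", "tz": the shift along the world's x, y, z in cm; "yaw": the turn about the world's z in units of 6 degrees (1.0 is 6 degrees). In form: [{"tx": .., "ty": .., "tz": .., "yaw": ..}, ...]. A call has 1 to 12 rows; each row is the pose to reach, as a shift and turn from the pose commanded when the call began; what a row does not reach only later rows make up. A row lasts 1/8 s, in which the tool goes at most 62.5 mm and 10.7 degrees, less where a joint would pass 70% of its speed; a pose out of reach is approached as far as the arm can. A call with a gripper value outside its range is refused whole. "grip" is the gripper command: -1 is shut, 1 is fully open, values between are in proportion, set as the call begins (left out, the last holds). The fingers move at their own pace and stop on an object; the grip force is fixed at half the most. Time passes only in rows, so rows that repeat a pose let the fingers close. It gives the time, the measured TCP pose, the force, the opening and the grip force at its end, in the units of the state.
- get_obs(): the state, without advancing time (a new reading comes with each control period).
- get_image(name): name is "side" or "top" or "wrist"; returns a dict with "pixels" (384x512x3 uint8, red, green, blue), "range_z" (384x512 float32, m along the optical axis (not along the pixel's ray), 0 where there is no reading), "vertical_fov" (degrees; the focal length in pixels is half the picture's height over the tangent of half this angle, whatever the lens; pixels are square), "cx", "cy" (the principal point, pixels), "D" ([k1, k2, p1, p2, k3] as OpenCV has them; the pictures are not rectified), "extrinsics" (4x4, takes a point from world to camera coordinates). Camera axes: x right, y down, z forward; pixel columns grow to the right and rows downward; lengths in m; the calibration is good to about 2 mm. A picture is of the moment at which its call begins.
- close_job(): hands the job in; it is judged then, once.
Trained networks look in the newest picture that a camera, given by its name, has taken for a name from the list of things; names that differ only in an ending like _2 or _b are one class to them, and where a whole thing is asked for, a point or a joint stands for the part that bears it (a point fixed in the world has none). Each returns a list of dicts, best first, with "score" (0 to 1); they miss things now and then, are a little off and sometimes report something else, mostly with a low value. They report only what shows in the picture. A call takes as long as a camera call. They do not tell look-alikes from the thing itself.
- recognise(camera, target): "bbox" ([left, top, right, bottom] in pixels, round what is visible of it).
- silhouettes(camera, target): "region" (384x512 bool, what is visible of it) and "bbox" ([left, top, right, bottom] in pixels, round what is visible of it).
The state is a dict: "time": time; "joints": joint angles; "qvel": joint speeds; "joint_efforts": joint torques, N m; "tcp_pos": TCP position; "orientation": TCP orientation; "contact_force": force on the tool from outside, world axes, zero at the start; "torque": the same for the moment, N m; "grip_width": opening from 0.0 (shut) to 1.0 (fully open); "finger_force": force on a finger pad.
Only numpy, scipy, OpenCV 4.12 (cv2) and the standard library are available. Lean on these libraries where they do the work, as an engineer would, in place of code of your own. Each camera call takes 0.05 s, during which the arm holds its last target. There are 200 camera calls.

## Working session

There is one attempt and no reset: what is moved stays moved. The work goes in short steps, Python scripts to look and compute and a tool call to move; the robot and the scene stay as the last step left them, time stands still between calls to the robot, and variables do not carry over. Pictures are saved under pics/ and viewed, at most 10 in all, crops included, and the job is handed in when it is done.

Besides the shell and the picture viewer there is one more tool, called as name(argument=value, ...), one argument or row to a line, values as JSON. apply_moves: Moves the arm, as the interface text tells. Its arguments: {"type":"object","properties":{"targets":{"type":"array","items":{"type":"object","properties":{"tx":{"type":"number"},"ty":{"type":"number"},"tz":{"type":"number"},"yaw":{"type":"number"}}}},"grip":{"type":"number"}},"required":["targets"]}

```bash
ls; mkdir -p pics; cat > h.py <<'E'
import numpy as np, cv2
from bench import *
def cam(name):
    im=get_image(name); h=im["pixels"].shape[0]
    f=h/2/np.tan(np.radians(im["vertical_fov"])/2)
    im["K"]=np.array([[f,0,im["cx"]],[0,f,im["cy"]],[0,0,1]]); im["D"]=np.array(im["D"],float)
    im["E"]=np.array(im["extrinsics"]); return im
def world(im,uv,z=None):
    """pixels (u,v) -> world points with the depth map"""
    uv=np.asarray(uv,float).reshape(-1,2)
    n=cv2.undistortPoints(uv.reshape(-1,1,2),im["K"],im["D"]).reshape(-1,2)
    d=im["range_z"][uv[:,1].astype(int),uv[:,0].astype(int)]
    if z is not None:
        R,t=im["E"][:3,:3],im["E"][:3,3]; c=-R.T@t
        r=np.c_[n,np.ones(len(n))]@R; s=(z-c[2])/r[:,2]; return c+r*s[:,None]
    p=np.c_[n*d[:,None],d]; ok=d>0
    return (p[ok]-im["E"][:3,3])@im["E"][:3,:3]
def proj(im,P):
    r=cv2.Rodrigues(im["E"][:3,:3])[0]
    return cv2.projectPoints(np.asarray(P,float).reshape(-1,1,3),r,im["E"][:3,3],im["K"],im["D"])[0].reshape(-1,2)
def save(im,fn,sc=1): cv2.imwrite(fn,cv2.resize(im["pixels"][:,:,::-1],None,fx=sc,fy=sc))
E
cat > a.py <<'E'
from h import *
ims=[cam("top"),cam("side")]
for i,m in enumerate(ims): save(m,f"pics/{i}.png",1.5)
for n,m in zip(("top","side"),ims):
    for t in ("tape","end_hook","board","stand","jar","garlic","lemon"):
        for r in silhouettes(n,t):
            v,u=np.nonzero(r["region"]); P=world(m,np.c_[u,v])
            print(n,t,round(r["score"],2),np.round(r["bbox"]),len(u),np.round(np.percentile(P,[2,50,98],axis=0),3).tolist(), m["pixels"][v,u].mean(0).round())
print(get_obs())
E
python3 a.py
```

```text
pics
top tape 0.86 [124. 195. 154. 215.] 433 [[0.464, 0.195, 0.039], [0.479, 0.224, 0.079], [0.496, 0.258, 0.084]] [223. 213.  81.]
top tape 0.6 [189. 200. 218. 234.] 725 [[0.422, 0.059, 0.001], [0.459, 0.089, 0.032], [0.495, 0.12, 0.037]] [ 95. 184.  97.]
top board 0.91 [255. 153. 399. 268.] 11642 [[0.361, -0.363, 0.016], [0.481, -0.201, 0.021], [0.605, -0.062, 0.025]] [215. 139.  81.]
top stand 0.67 [132. 199. 161. 220.] 170 [[0.454, 0.188, 0.005], [0.464, 0.199, 0.025], [0.493, 0.258, 0.036]] [178. 139.  90.]
top jar 0.57 [195. 147. 221. 176.] 680 [[0.557, 0.053, -0.001], [0.581, 0.078, 0.087], [0.612, 0.11, 0.092]] [213. 204. 181.]
top garlic 0.85 [361. 227. 385. 251.] 465 [[0.39, -0.339, 0.044], [0.415, -0.311, 0.06], [0.441, -0.289, 0.073]] [211. 174. 144.]
top garlic 0.56 [194. 146. 220. 174.] 636 [[0.557, 0.053, 0.007], [0.58, 0.077, 0.087], [0.611, 0.106, 0.092]] [214. 206. 183.]
top lemon 0.68 [360. 177. 386. 209.] 527 [[0.489, -0.336, 0.05], [0.519, -0.311, 0.068], [0.552, -0.29, 0.077]] [219. 195.  76.]
side tape 0.92 [251. 240. 276. 286.] 840 [[0.462, 0.203, 0.021], [0.4
[... 1096 characters left out ...]
': 0.8, 'joints': array([-1.25321239,  0.5364339 , -0.00437136,  1.53791109,  0.00261625,
        1.06734088, -0.07116186]), 'qvel': array([-0.00037566, -0.00065948, -0.00174452,  0.00124329, -0.00109564,
        0.00070993, -0.00253294]), 'joint_efforts': array([ 1.28136599e-03, -5.83290017e+01,  1.04825310e+00, -2.59427941e+01,
        1.25408551e-02,  1.71403950e-03, -4.43698411e-10]), 'tcp_pos': array([0.24339148, 0.6026784 , 0.23126384]), 'orientation': array([ 5.99055329e-01,  3.08390096e+00, -1.47538480e-04]), 'contact_force': array([ 0.00584298, -0.0229784 , -0.22209847]), 'torque': array([ 0.04976338, -0.00755618,  0.03659706]), 'finger_force': 0.0, 'grip_width': 0.9998942615967279}
```

View pics/0.png

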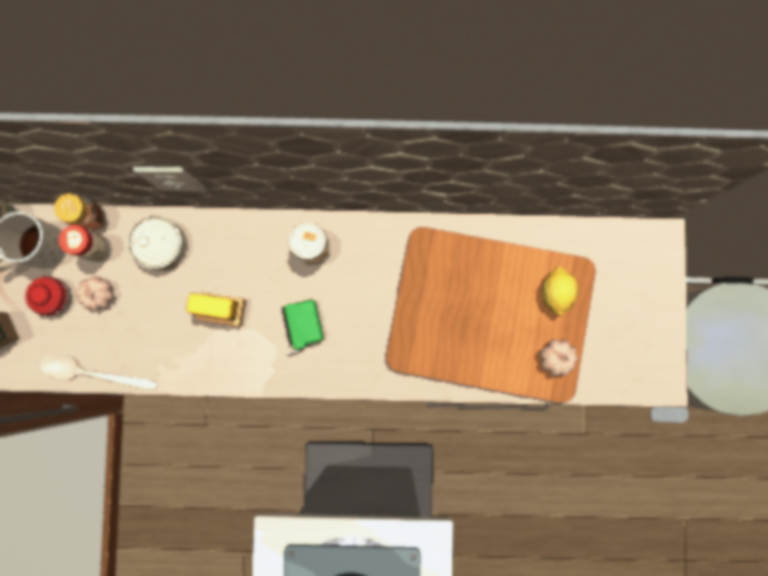

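View pics/1.png

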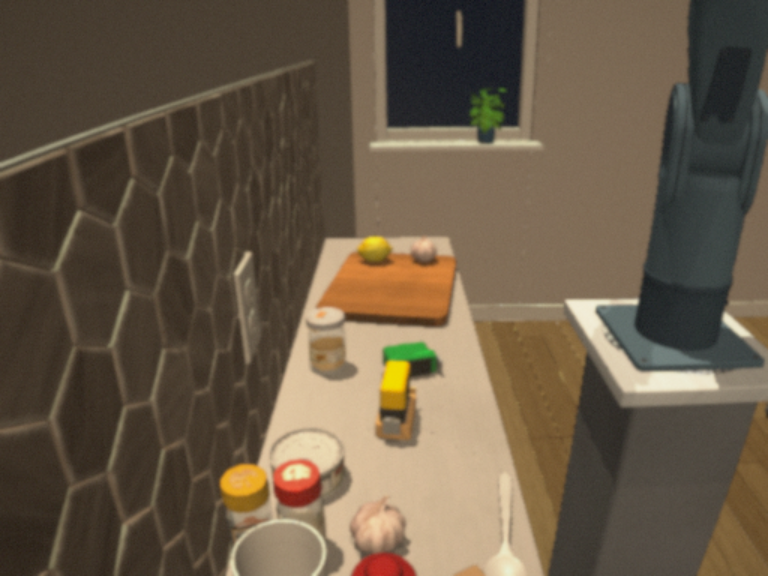

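```bash
cat > b.py <<'E'
from h import *
m=cam("top"); s=cam("side")
def fit(m,name,t,i,zlo,zhi):
    r=silhouettes(name,t)[i]; v,u=np.nonzero(r["region"]); P=world(m,np.c_[u,v])
    P=P[(P[:,2]>zlo)&(P[:,2]<zhi)]
    q=cv2.minAreaRect(P[:,:2].astype(np.float32)); print(name,t,i,len(P),"ctr",np.round(q[0],4),"size",np.round(q[1],4),"ang",round(q[2],2),"zmed",np.median(P[:,2]).round(4))
    return P
fit(m,"top","board",0,.017,.026); fit(s,"side","board",0,.017,.026)
P=fit(m,"top","tape",0,.07,.09); fit(m,"top","tape",0,.03,.09); fit(s,"side","tape",0,.03,.09); fit(s,"side","tape",0,.07,.09)
# board left edge: rows of max y per x
r=silhouettes("top","board")[0]; v,u=np.nonzero(r["region"]); P=world(m,np.c_[u,v]); P=P[(P[:,2]>.016)&(P[:,2]<.026)]
for lab,a,b,sg in(("left",0,1,1),("right",0,1,-1),("far",1,0,1),("near",1,0,-1)):
    X=[];lo,hi=np.percentile(P[:,a],[8,92])
    for x in np.arange(lo,hi,.006):
        k=np.abs(P[:,a]-x)<.003
        if k.sum()>3: X.append((x,sg*(sg*P[k,b]).max()))
    X=np.array(X); c=np.polyfit(X[:,0],X[:,1],1); c=np.polyfit(*X[abs(np.polyval(c,X[:,0])-X[:,1])<.004].T,1)
    print(lab,"slope deg",np.degrees(np.arctan(c[0])).round(2),"at mid",np.polyval(c,(lo+hi)/2).round(4),(lo+hi)/2)
E
python3 b.py
```

```text
top board 0 10746 ctr [ 0.4835 -0.2129] size [0.3107 0.24  ] ang 80.69 zmed 0.0206
side board 0 3140 ctr [ 0.4823 -0.2113] size [0.3112 0.2398] ang 80.5 zmed 0.0203
top tape 0 382 ctr [0.4812 0.2276] size [0.0662 0.0325] ang 82.0 zmed 0.0799
top tape 0 427 ctr [0.4809 0.2276] size [0.0665 0.0325] ang 80.53 zmed 0.0795
side tape 0 302 ctr [0.4595 0.0918] size [0.0708 0.0497] ang 17.11 zmed 0.0318
side tape 0 0 ctr [0. 0.] size [0. 0.] ang 0.0 zmed nan
left slope deg -7.14 at mid -0.058 0.4829659678377773
right slope deg -9.11 at mid -0.3686 0.4829659678377773
far slope deg 9.14 at mid 0.6044 -0.21019190238800356
near slope deg 9.73 at mid 0.3637 -0.21019190238800356
  return _methods._mean(a, axis=axis, dtype=dtype,
  ret = ret.dtype.type(ret / rcount)
```

The top picture shows the yellow measure on its stand at about (213,306), the jar at (308,240), the green look-alike at (302,324) and the board centred at (490,315). In the side picture the hook at about (392,425) faces the camera, towards +y.

The measure's axis and the board's x axis both point about 81° from world x. The measure's origin is near (0.4805, 0.231).

apply_moves(
  targets=[
    {"tx":3,"ty":-4.7,"tz":0,"yaw":-1.6},
    {"tx":6,"ty":-9.4,"tz":0,"yaw":-3.2},
    {"tx":9,"ty":-14,"tz":0,"yaw":-4.8},
    {"tx":12,"ty":-18.7,"tz":0,"yaw":-6.4},
    {"tx":15,"ty":-23.4,"tz":0,"yaw":-8},
    {"tx":18,"ty":-28,"tz":0,"yaw":-9.6},
    {"tx":21,"ty":-32.7,"tz":0,"yaw":-11.2},
    {"tx":23.7,"ty":-37.2,"tz":-2,"yaw":-12.9},
    {"tx":23.7,"ty":-37.2,"tz":-7,"yaw":-12.9},
    {"tx":23.7,"ty":-37.2,"tz":-10,"yaw":-12.9},
    {"tx":23.7,"ty":-37.2,"tz":-10,"yaw":-12.9},
    {"tx":23.7,"ty":-37.2,"tz":-10,"yaw":-12.9},
  ],
  grip=1,
)

```text
time: 2.75
tcp_pos: [0.4812, 0.2312, 0.1325]
orientation: [2.395, 2.032, 0.003]
contact_force: [0.3, 0.4, 0.5]
grip_width: 1.003
finger_force: 0.0
```

```bash
cat > c.py <<'E'
from h import *
o=get_obs(); print(o["time"],o["tcp_pos"].round(4),o["orientation"].round(4),o["grip_width"])
w=cam("wrist"); s=cam("side"); save(w,"pics/w1.png",1.5)
for n,m in (("wrist",w),("side",s)):
  for t in("tape","end_hook","stand"):
    for r in silhouettes(n,t):
        v,u=np.nonzero(r["region"]); P=world(m,np.c_[u,v]); print(n,t,round(r["score"],2),len(u),np.round(np.percentile(P,[2,50,98],axis=0),3).tolist(),m["pixels"][v,u].mean(0).round())
        if t=="tape":
            T=P[P[:,2]>.072]
            if len(T)>20: q=cv2.minAreaRect(T[:,:2].astype(np.float32)); print("  top rect",np.round(q[0],4),np.round(q[1],4),round(q[2],2),T[:,2].max())
E
python3 c.py
```

```text
2.75 [0.4812 0.2312 0.1325] [2.3954 2.0321 0.0028] 1.0030434407202595
wrist tape 0.79 5350 [[0.466, 0.197, 0.035], [0.483, 0.238, 0.079], [0.499, 0.269, 0.08]] [178. 148.  57.]
  top rect [0.4818 0.2282] [0.0695 0.0325] 82.3 0.08131246509820794
wrist tape 0.73 3978 [[0.413, 0.078, 0.006], [0.461, 0.104, 0.031], [0.496, 0.123, 0.033]] [44. 93. 47.]
wrist end_hook 0.75 204 [[0.478, 0.266, 0.02], [0.488, 0.269, 0.036], [0.497, 0.272, 0.039]] [139. 131. 113.]
wrist stand 0.8 518 [[0.454, 0.185, 0.004], [0.464, 0.237, 0.023], [0.507, 0.263, 0.034]] [151. 116.  74.]
wrist stand 0.71 245 [[0.477, 0.266, 0.017], [0.487, 0.269, 0.036], [0.497, 0.272, 0.039]] [135. 126. 108.]
side tape 0.64 794 [[0.465, 0.206, 0.021], [0.483, 0.262, 0.064], [0.499, 0.272, 0.08]] [165. 127.  33.]
  top rect [0.481  0.2337] [0.0644 0.0303] 81.37 0.08092954973373516
side tape 0.63 278 [[0.454, 0.193, 0.002], [0.468, 0.258, 0.02], [0.506, 0.265, 0.031]] [157. 116.  71.]
side tape 0.58 584 [[0.414, 0.069, 0.001], [0.45, 0.103, 0.03], [0.497, 0.119, 0.033]] [ 70. 118.  55.]
side end_hook 0.5 109 [[0.477, 0.268, 0.017], [0.487, 0.271, 0.028], [0.498, 0.273, 0.037]] [132. 116.  94.]
side stand 0.69 214 [[0.456, 0.195, 0.002], [0.467, 0.258, 0.021], [0.504, 0.266, 0.031]] [156. 113.  68.]
```

apply_moves(
  targets=[
    {"tz":-3},
    {"tz":-6},
    {"tz":-8},
    {"tz":-9},
    {"tz":-9.4},
    {"tz":-9.4},
  ],
)

```text
$.targets[0]: bad value
```

apply_moves(
  targets=[
    {"tz":0},
    {"tz":0},
    {"tz":0},
    {"tz":0},
    {"tz":0},
    {"tz":0},
    {"tz":0},
    {"tz":0},
  ],
  grip=-1,
)

```text
$.targets[0]: bad value
```

apply_moves(
  targets=[
    {"tx":0,"ty":0,"tz":-3,"yaw":0},
    {"tx":0,"ty":0,"tz":-6,"yaw":0},
    {"tx":0,"ty":0,"tz":-8,"yaw":0},
    {"tx":0,"ty":0,"tz":-9,"yaw":0},
    {"tx":0,"ty":0,"tz":-9.4,"yaw":0},
    {"tx":0,"ty":0,"tz":-9.4,"yaw":0},
  ],
)

```text
time: 3.9
tcp_pos: [0.4807, 0.2308, 0.0377]
orientation: [2.396, 2.032, 0.001]
contact_force: [0.2, 0.4, 0.2]
grip_width: 1.001
finger_force: 0.0
```

apply_moves(
  targets=[
    {"tx":0,"ty":0,"tz":0,"yaw":0},
    {"tx":0,"ty":0,"tz":0,"yaw":0},
    {"tx":0,"ty":0,"tz":0,"yaw":0},
    {"tx":0,"ty":0,"tz":0,"yaw":0},
    {"tx":0,"ty":0,"tz":0,"yaw":0},
    {"tx":0,"ty":0,"tz":0,"yaw":0},
    {"tx":0,"ty":0,"tz":0,"yaw":0},
    {"tx":0,"ty":0,"tz":0,"yaw":0},
  ],
  grip=-1,
)

```text
time: 4.9
tcp_pos: [0.4808, 0.2308, 0.0374]
orientation: [2.396, 2.032, 0.001]
contact_force: [1.3, -0.3, 2.3]
grip_width: 0.368
finger_force: 62.7
```

apply_moves(
  targets=[
    {"tx":0,"ty":0,"tz":1.5,"yaw":0},
    {"tx":0,"ty":0,"tz":4,"yaw":0},
    {"tx":0,"ty":0,"tz":7,"yaw":0},
    {"tx":0.2,"ty":-3,"tz":8,"yaw":0},
    {"tx":0.6,"ty":-8,"tz":8,"yaw":0},
    {"tx":0.9,"ty":-13,"tz":8,"yaw":0},
    {"tx":1.2,"ty":-18,"tz":8,"yaw":0},
    {"tx":1.6,"ty":-23,"tz":8,"yaw":0},
    {"tx":1.9,"ty":-28,"tz":8,"yaw":0},
    {"tx":2.2,"ty":-32,"tz":7,"yaw":0},
    {"tx":2.2,"ty":-32.3,"tz":5,"yaw":0},
    {"tx":2.2,"ty":-32.3,"tz":4,"yaw":0},
  ],
)

```text
time: 6.4
tcp_pos: [0.5012, -0.0924, 0.0767]
orientation: [-2.395, -2.03, 0.002]
contact_force: [-0.3, 0.0, -2.6]
grip_width: 0.368
finger_force: 62.4
```

```bash
cat > d.py <<'E'
from h import *
import sys
o=get_obs(); print(o["time"],o["tcp_pos"].round(4),o["orientation"].round(4),o["contact_force"].round(2),o["grip_width"].round(3))
w=cam("wrist"); s=cam("side"); t=cam("top"); tag=sys.argv[1]
save(w,f"pics/w{tag}.png",1.5); cv2.imwrite(f"pics/s{tag}.png",cv2.resize(s["pixels"][150:300,190:330,::-1],None,fx=4,fy=4,interpolation=cv2.INTER_CUBIC))
for n,m in (("wrist",w),("side",s),("top",t)):
  for tt in("tape","end_hook","board"):
    for r in silhouettes(n,tt)[:2]:
        v,u=np.nonzero(r["region"]); P=world(m,np.c_[u,v]); print(n,tt,round(r["score"],2),len(u),np.round(np.percentile(P,[2,50,98],axis=0),4).tolist(),m["pixels"][v,u].mean(0).round())
        if tt=="board":
            P=P[(P[:,2]>.017)&(P[:,2]<.026)]
            X=[]
            for x in np.arange(.41,.56,.006):
                k=np.abs(P[:,0]-x)<.003
                if k.sum()>3 and P[k,1].max()>-.09: X.append((x,P[k,1].max()))
            X=np.array(X)
            if len(X)>5:
                c=np.polyfit(*X.T,1); c=np.polyfit(*X[abs(np.polyval(c,X[:,0])-X[:,1])<.003].T,1); print("  edge slope deg",np.degrees(np.arctan(c[0])).round(2),"y at x=.508",np.polyval(c,.508).round(4),"ztop",np.median(P[:,2]))
E
python3 d.py 2
```

```text
Traceback (most recent call last):
  File "d.py", line 3, in <module>
    o=get_obs(); print(o["time"],o["tcp_pos"].round(4),o["orientation"].round(4),o["contact_force"].round(2),o["grip_width"].round(3))
                                                                                                             ^^^^^^^^^^^^^^^^^^^^^
AttributeError: 'float' object has no attribute 'round'
```

```bash
sed -i 's/,o\["grip_width"\].round(3)//' d.py; python3 d.py 2
```

```text
6.4 [ 0.5012 -0.0924  0.0767] [-2.3954e+00 -2.0298e+00  2.1000e-03] [-0.27  0.04 -2.63]
wrist tape 0.61 13609 [[0.4861, -0.1112, 0.0663], [0.5033, -0.074, 0.1172], [0.519, -0.0526, 0.119]] [167. 130.  51.]
wrist end_hook 0.74 791 [[0.4964, -0.0614, 0.0117], [0.5067, -0.0533, 0.0741], [0.517, -0.051, 0.0775]] [136. 128. 110.]
wrist board 0.64 31540 [[0.3833, -0.2307, 0.0115], [0.5277, -0.0983, 0.0204], [0.6138, -0.0515, 0.0218]] [186. 123.  72.]
  edge slope deg -9.35 y at x=.508 -0.0613 ztop 0.02043775151467206
side tape 0.72 339 [[0.4863, -0.1096, 0.0606], [0.5017, -0.0585, 0.0982], [0.5168, -0.0495, 0.1179]] [141. 105.  27.]
side tape 0.56 760 [[0.4145, 0.07, 0.0038], [0.4585, 0.1091, 0.0277], [0.4969, 0.1252, 0.033]] [ 62. 110.  54.]
side end_hook 0.43 60 [[0.4945, -0.0545, 0.0555], [0.5049, -0.051, 0.0647], [0.5151, -0.0481, 0.0744]] [123. 105.  83.]
side board 0.85 3142 [[0.359, -0.3327, 0.0028], [0.4653, -0.143, 0.0202], [0.6041, -0.0472, 0.0228]] [161. 101.  52.]
  edge slope deg -9.46 y at x=.508 -0.0596 ztop 0.020324318205801953
top tape 0.61 707 [[0.4198, 0.0611, 0.0092], [0.4586, 0.0909, 0.0322], [0.4925, 0.1204, 0.0368]] [100. 195. 103.]
```

apply_moves(
  targets=[
    {"tx":0,"ty":0,"tz":-1,"yaw":0},
    {"tx":0,"ty":0,"tz":-2,"yaw":0},
    {"tx":0,"ty":0,"tz":-2.8,"yaw":0},
    {"tx":0,"ty":0,"tz":-3.3,"yaw":0},
    {"tx":0,"ty":0,"tz":-3.6,"yaw":0},
    {"tx":0,"ty":0,"tz":-3.8,"yaw":0},
    {"tx":0,"ty":0,"tz":-3.8,"yaw":0},
  ],
)

```text
time: 7.88
tcp_pos: [0.5024, -0.0923, 0.0393]
orientation: [2.396, 2.032, 0.0]
contact_force: [-0.2, 0.2, -2.7]
grip_width: 0.369
finger_force: 62.4
```

```bash
python3 d.py 3 | grep -v wrist
```

```text
7.875 [ 0.5024 -0.0923  0.0393] [2.3957e+00 2.0321e+00 1.0000e-04] [-0.23  0.18 -2.68]
  edge slope deg -9.48 y at x=.508 -0.0613 ztop 0.020484849564687605
side tape 0.64 772 [[0.4153, 0.0692, 0.0013], [0.4583, 0.1088, 0.0276], [0.4969, 0.1245, 0.033]] [ 63. 111.  55.]
side tape 0.57 357 [[0.4867, -0.1145, 0.022], [0.5027, -0.06, 0.0629], [0.5183, -0.0491, 0.0817]] [142. 106.  30.]
top tape 0.79 691 [[0.4224, 0.0609, 0.0179], [0.4584, 0.0899, 0.0321], [0.494, 0.1198, 0.0369]] [ 99. 197. 103.]
top board 0.59 7563 [[0.3578, -0.3672, 0.016], [0.4706, -0.2468, 0.0204], [0.6046, -0.1389, 0.0248]] [224. 149.  87.]
top board 0.5 588 [[0.4876, -0.3389, 0.0197], [0.5191, -0.3119, 0.0675], [0.5567, -0.2904, 0.0781]] [226. 200.  81.]
```

View pics/s3.png

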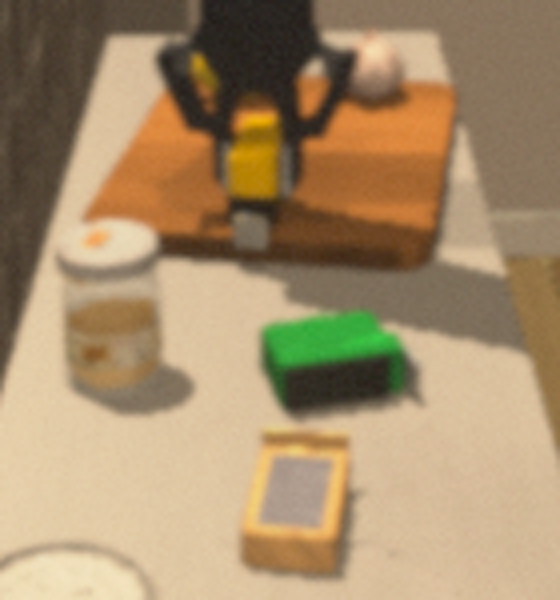

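The side crop shows the hook at (250,230) hanging in front of the board's left face. It needs to go about 3 mm lower.

apply_moves(
  targets=[
    {"tx":0,"ty":0,"tz":-0.1,"yaw":0},
    {"tx":0,"ty":0,"tz":-0.2,"yaw":0},
    {"tx":0,"ty":0,"tz":-0.3,"yaw":0},
    {"tx":0,"ty":0,"tz":-0.3,"yaw":0},
  ],
)

```text
time: 8.98
tcp_pos: [0.5023, -0.0923, 0.0362]
orientation: [-2.396, -2.032, 0.0]
contact_force: [0.4, -0.1, -2.6]
grip_width: 0.366
finger_force: 62.4
```

apply_moves(
  targets=[
    {"tx":0,"ty":0,"tz":-0.05,"yaw":0},
    {"tx":0,"ty":0,"tz":-0.1,"yaw":0},
    {"tx":0,"ty":0,"tz":-0.1,"yaw":0},
  ],
)

```text
time: 9.35
tcp_pos: [0.5024, -0.0923, 0.0353]
orientation: [-2.396, -2.032, 0.0]
contact_force: [-0.5, -0.3, -2.1]
grip_width: 0.369
finger_force: 62.4
```

apply_moves(
  targets=[
    {"tx":-0.03,"ty":-0.2,"tz":0,"yaw":0},
    {"tx":-0.07,"ty":-0.4,"tz":0,"yaw":0},
    {"tx":-0.1,"ty":-0.6,"tz":0,"yaw":0},
    {"tx":-0.13,"ty":-0.8,"tz":0,"yaw":0},
    {"tx":-0.17,"ty":-1.0,"tz":0,"yaw":0},
    {"tx":-0.17,"ty":-1.0,"tz":0,"yaw":0},
  ],
)

```text
time: 10.1
tcp_pos: [0.5007, -0.1022, 0.0353]
orientation: [-2.396, -2.032, -0.0]
contact_force: [0.5, 1.9, -2.7]
grip_width: 0.363
finger_force: 62.3
```

apply_moves(
  targets=[
    {"tx":-0.05,"ty":-0.3,"tz":0,"yaw":0},
    {"tx":-0.1,"ty":-0.6,"tz":0,"yaw":0},
    {"tx":-0.15,"ty":-0.9,"tz":0,"yaw":0},
    {"tx":-0.2,"ty":-1.2,"tz":0,"yaw":0},
    {"tx":-0.25,"ty":-1.5,"tz":0,"yaw":0},
    {"tx":-0.3,"ty":-1.8,"tz":0,"yaw":0},
    {"tx":-0.35,"ty":-2.1,"tz":0,"yaw":0},
    {"tx":-0.38,"ty":-2.3,"tz":0,"yaw":0},
    {"tx":-0.41,"ty":-2.5,"tz":0,"yaw":0},
    {"tx":-0.41,"ty":-2.5,"tz":0,"yaw":0},
  ],
)

```text
time: 11.35
tcp_pos: [0.4966, -0.1274, 0.0353]
orientation: [2.396, 2.032, 0.0]
contact_force: [1.9, 3.0, -2.5]
grip_width: 0.365
finger_force: 62.1
```

apply_moves(
  targets=[
    {"tx":-0.02,"ty":-0.1,"tz":0,"yaw":0},
    {"tx":-0.03,"ty":-0.2,"tz":0,"yaw":0},
    {"tx":-0.05,"ty":-0.3,"tz":0,"yaw":0},
    {"tx":-0.07,"ty":-0.4,"tz":0,"yaw":0},
    {"tx":-0.07,"ty":-0.4,"tz":0,"yaw":0},
  ],
)

```text
time: 11.98
tcp_pos: [0.496, -0.1312, 0.0353]
orientation: [2.396, 2.032, 0.0]
contact_force: [2.3, 3.2, -2.5]
grip_width: 0.368
finger_force: 62.1
```

apply_moves(
  targets=[
    {"tx":-0.02,"ty":-0.1,"tz":0,"yaw":0},
    {"tx":-0.03,"ty":-0.2,"tz":0,"yaw":0},
    {"tx":-0.05,"ty":-0.3,"tz":0,"yaw":0},
    {"tx":-0.05,"ty":-0.3,"tz":0,"yaw":0},
  ],
)

```text
time: 12.48
tcp_pos: [0.4955, -0.1331, 0.0352]
orientation: [-2.394, -2.032, -0.001]
contact_force: [2.1, 5.6, -2.9]
grip_width: 0.365
finger_force: 62.0
```

apply_moves(
  targets=[
    {"tx":-0.02,"ty":-0.1,"tz":0,"yaw":0},
    {"tx":-0.03,"ty":-0.2,"tz":0,"yaw":0},
    {"tx":-0.03,"ty":-0.2,"tz":0,"yaw":0},
  ],
)

```text
time: 12.85
tcp_pos: [0.4953, -0.1342, 0.0351]
orientation: [-2.393, -2.033, -0.002]
contact_force: [4.7, 8.6, -3.2]
grip_width: 0.369
finger_force: 61.9
```

apply_moves(
  targets=[
    {"tx":0,"ty":0,"tz":0,"yaw":0},
    {"tx":0,"ty":0,"tz":0,"yaw":0},
  ],
)

```text
time: 13.1
tcp_pos: [0.4953, -0.1342, 0.0351]
orientation: [-2.393, -2.033, -0.002]
contact_force: [2.7, 7.2, -3.4]
grip_width: 0.369
finger_force: 61.9
```

```bash
python3 -c "
from h import *
o=get_obs(); print(o['contact_force'],o['torque'],o['tcp_pos'],o['orientation'])"; python3 d.py 4
```

```text
[ 2.65495381  7.15771704 -3.40873989] [ 1.87053091 -0.74457083 -0.1991247 ] [ 0.49534291 -0.13419043  0.03510187] [-2.39282256e+00 -2.03260274e+00 -2.06873419e-03]
13.1 [ 0.4953 -0.1342  0.0351] [-2.3928e+00 -2.0326e+00 -2.1000e-03] [ 2.65  7.16 -3.41]
wrist tape 0.88 16301 [[0.481, -0.1525, 0.0336], [0.499, -0.109, 0.0749], [0.5133, -0.0623, 0.0774]] [195. 162.  73.]
wrist end_hook 0.89 981 [[0.4973, -0.0709, 0.0334], [0.5055, -0.0645, 0.0354], [0.5148, -0.0588, 0.0368]] [250. 246. 228.]
wrist board 0.92 68803 [[0.3845, -0.2063, 0.019], [0.5171, -0.106, 0.0204], [0.6126, -0.0547, 0.0218]] [191. 128.  75.]
  edge slope deg -9.32 y at x=.508 -0.0617 ztop 0.02039376852521238
side tape 0.79 416 [[0.4811, -0.1592, 0.0155], [0.5, -0.1008, 0.0496], [0.5161, -0.0561, 0.0772]] [148. 113.  34.]
side tape 0.75 765 [[0.4141, 0.0679, 0.0038], [0.4573, 0.1084, 0.0278], [0.4969, 0.1246, 0.033]] [ 65. 112.  56.]
side end_hook 0.61 73 [[0.4949, -0.0651, 0.0146], [0.5055, -0.0591, 0.0258], [0.5162, -0.0547, 0.0356]] [136. 117.  91.]
side board 0.94 2817 [[0.3596, -0.3362, 0.0036], [0.4599, -0.1433, 0.0202], [0.6059, -0.0469, 0.0221]] [157.  99.  50.]
  edge slope deg -9.05 y at x=.508 -0.0592 ztop 0.020302879511901625
top tape 0.9 708 [[0.4198, 0.0609, 0.0097], [0.4581, 0.09, 0.032], [0.4941, 0.1201, 0.0367]] [ 99. 194. 102.]
top board 0.64 5716 [[0.3557, -0.3692, 0.0159], [0.4772, -0.2696, 0.0206], [0.608, -0.0704, 0.0251]] [223. 148.  87.]
  edge slope deg -9.19 y at x=.508 -0.0605 ztop 0.02065735273575105
```

apply_moves(
  targets=[
    {"tx":-0.01,"ty":-0.07,"tz":0,"yaw":0},
    {"tx":-0.02,"ty":-0.15,"tz":0,"yaw":0},
    {"tx":-0.02,"ty":-0.15,"tz":0,"yaw":0},
  ],
)

```text
time: 14.08
tcp_pos: [0.4952, -0.1351, 0.035]
orientation: [-2.392, -2.033, -0.003]
contact_force: [2.9, 10.3, -4.2]
grip_width: 0.367
finger_force: 61.8
```

```bash
cat > f.py <<'E'
from h import *
F=[];T=[]
for i in range(10):
    get_image("side"); o=get_obs(); F.append(o["contact_force"]); T.append(o["tcp_pos"])
F=np.array(F); print(o["time"],"F",F.mean(0).round(2),F.std(0).round(2),"along",(F.mean(0)@[.163,.987,0]).round(2),"tcp",np.mean(T,0).round(5),"rot",o["orientation"].round(4))
E
python3 f.py
```

```text
14.575 F [ 3.29  9.5  -4.47] [0.47 0.4  0.45] along 9.91 tcp [ 0.49523 -0.13505  0.03502] rot [-2.3919 -2.0328 -0.0027]
```

apply_moves(
  targets=[
    {"tx":-0.01,"ty":-0.07,"tz":0,"yaw":0},
    {"tx":-0.01,"ty":-0.07,"tz":0,"yaw":0},
    {"tx":-0.01,"ty":-0.07,"tz":-0.05,"yaw":0},
    {"tx":-0.01,"ty":-0.07,"tz":-0.1,"yaw":0},
    {"tx":-0.01,"ty":-0.07,"tz":-0.15,"yaw":0},
    {"tx":-0.01,"ty":-0.07,"tz":-0.2,"yaw":0},
    {"tx":-0.01,"ty":-0.07,"tz":-0.2,"yaw":0},
  ],
)

```text
time: 15.45
tcp_pos: [0.4953, -0.1356, 0.0337]
orientation: [-2.392, -2.033, -0.003]
contact_force: [0.4, 9.7, 4.0]
grip_width: 0.368
finger_force: 62.3
```

```bash
python3 f.py
```

```text
15.95 F [ 1.7  10.37  4.05] [0.34 0.41 0.31] along 10.51 tcp [ 0.4953  -0.13562  0.03366] rot [-2.3915 -2.033  -0.0035]
```

apply_moves(
  targets=[
    {"tx":0,"ty":0,"tz":-0.05,"yaw":0},
    {"tx":0,"ty":0,"tz":-0.1,"yaw":0},
    {"tx":0,"ty":0,"tz":-0.15,"yaw":0},
    {"tx":0,"ty":0,"tz":-0.15,"yaw":0},
  ],
)

```text
time: 16.45
tcp_pos: [0.4953, -0.1356, 0.0323]
orientation: [-2.391, -2.033, -0.004]
contact_force: [0.5, 10.2, 6.3]
grip_width: 0.37
finger_force: 62.5
```

```bash
python3 f.py
```

```text
16.95 F [ 0.71 10.79  7.29] [0.43 0.32 0.24] along 10.77 tcp [ 0.49531 -0.13558  0.03234] rot [-2.3915 -2.0329 -0.0036]
```

apply_moves(
  targets=[
    {"tx":0,"ty":0,"tz":-0.05,"yaw":0},
    {"tx":0,"ty":0,"tz":-0.1,"yaw":0},
    {"tx":0,"ty":0,"tz":-0.15,"yaw":0},
    {"tx":0,"ty":0,"tz":-0.15,"yaw":0},
  ],
)

```text
time: 17.45
tcp_pos: [0.4953, -0.1355, 0.031]
orientation: [-2.391, -2.033, -0.004]
contact_force: [0.2, 10.6, 9.0]
grip_width: 0.37
finger_force: 62.9
```

```bash
python3 f.py
```

```text
17.95 F [ 0.52 11.19  8.77] [0.36 0.77 0.43] along 11.13 tcp [ 0.49532 -0.13553  0.03096] rot [-2.3913 -2.033  -0.0038]
```

apply_moves(
  targets=[
    {"tx":0,"ty":0,"tz":-0.05,"yaw":0},
    {"tx":0,"ty":0,"tz":-0.1,"yaw":0},
    {"tx":0,"ty":0,"tz":-0.1,"yaw":0},
  ],
)

```text
time: 18.32
tcp_pos: [0.4954, -0.1355, 0.0308]
orientation: [-2.391, -2.033, -0.004]
contact_force: [-2.0, 11.7, 22.0]
grip_width: 0.369
finger_force: 64.5
```

```bash
python3 f.py
```

```text
18.825 F [-2.38 12.47 21.12] [0.43 0.43 0.53] along 11.92 tcp [ 0.49533 -0.13551  0.03082] rot [-2.3911 -2.0326 -0.0044]
```

apply_moves(
  targets=[
    {"tx":0,"ty":0,"tz":0.05,"yaw":0},
    {"tx":0,"ty":0,"tz":0.1,"yaw":0},
    {"tx":0,"ty":0.1,"tz":0.1,"yaw":0},
    {"tx":0,"ty":0.2,"tz":0.1,"yaw":0},
    {"tx":0,"ty":0.2,"tz":0.1,"yaw":0},
  ],
)

```text
time: 19.45
tcp_pos: [0.4954, -0.1352, 0.0309]
orientation: [-2.394, -2.033, -0.002]
contact_force: [1.6, 7.4, 6.7]
grip_width: 0.368
finger_force: 62.4
```

```bash
python3 f.py; python3 d.py 5 | grep -E "hook|tape|slope"
```

```text
19.95 F [0.86 7.11 6.16] [0.46 0.53 0.56] along 7.16 tcp [ 0.49537 -0.13525  0.03093] rot [-2.3939e+00 -2.0331e+00 -2.3000e-03]
wrist tape 0.88 16522 [[0.481, -0.1536, 0.0295], [0.4992, -0.1097, 0.0707], [0.5136, -0.0621, 0.0732]] [195. 163.  74.]
wrist end_hook 0.71 1025 [[0.498, -0.0708, 0.0294], [0.5061, -0.0646, 0.0313], [0.5157, -0.0592, 0.0327]] [249. 245. 226.]
  edge slope deg -9.35 y at x=.508 -0.0617 ztop 0.020398918883771405
side tape 0.72 404 [[0.4811, -0.1588, 0.0126], [0.4977, -0.1016, 0.0465], [0.5139, -0.0564, 0.0732]] [151. 115.  33.]
side tape 0.6 741 [[0.4155, 0.0634, 0.0028], [0.4572, 0.1083, 0.0279], [0.4953, 0.1246, 0.033]] [ 64. 112.  55.]
side end_hook 0.39 68 [[0.495, -0.0661, 0.0114], [0.5055, -0.0589, 0.0233], [0.5162, -0.0547, 0.0331]] [139. 119.  92.]
  edge slope deg -9.63 y at x=.508 -0.0599 ztop 0.02030810286805955
top tape 0.69 691 [[0.4221, 0.0612, 0.0202], [0.459, 0.0906, 0.0321], [0.4939, 0.1199, 0.0367]] [ 98. 195. 102.]
  edge slope deg -8.6 y at x=.508 -0.0608 ztop 0.02066518448102789
```

View pics/w5.png

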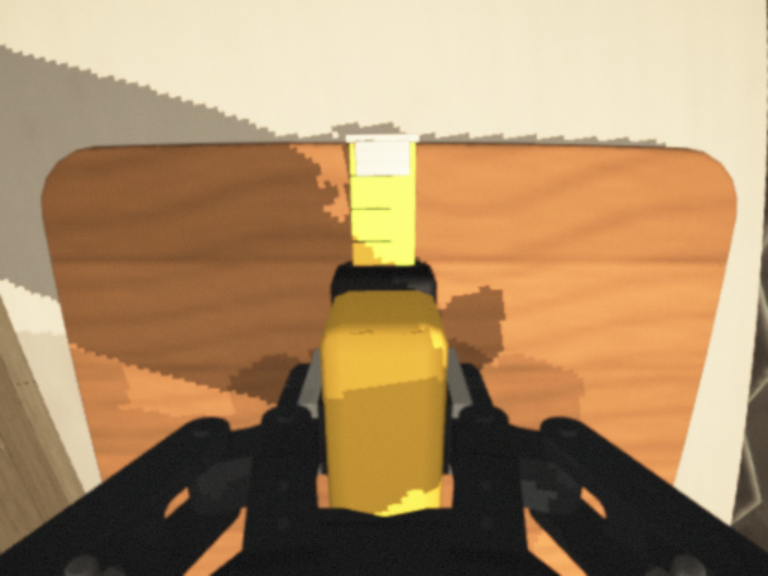

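The wrist picture shows the blade out over the board, its hook at (383,140) on the edge line (about y=145) and square to it. The case is down, and its height above the board matches a sole that is fully in. Next I ease off and let go.

apply_moves(
  targets=[
    {"tx":0,"ty":0.1,"tz":0.02,"yaw":0},
    {"tx":0,"ty":0.2,"tz":0.04,"yaw":0},
    {"tx":0,"ty":0.2,"tz":0.04,"yaw":0},
    {"tx":0,"ty":0.2,"tz":0.04,"yaw":0},
  ],
)

```text
time: 21.05
tcp_pos: [0.4955, -0.1333, 0.031]
orientation: [-2.395, -2.033, -0.002]
contact_force: [1.8, 6.2, 1.1]
grip_width: 0.369
finger_force: 61.9
```

```bash
python3 f.py
```

```text
21.55 F [2.27 6.3  1.02] [0.48 0.52 0.32] along 6.58 tcp [ 0.49551 -0.13335  0.03104] rot [-2.3946 -2.033  -0.0024]
```

apply_moves(
  targets=[
    {"tx":0,"ty":0.07,"tz":0,"yaw":0},
    {"tx":0,"ty":0.15,"tz":0,"yaw":0},
    {"tx":0,"ty":0.15,"tz":0,"yaw":0},
    {"tx":0,"ty":0.15,"tz":0,"yaw":0},
  ],
)

```text
time: 22.05
tcp_pos: [0.4953, -0.133, 0.031]
orientation: [2.395, 2.032, 0.001]
contact_force: [2.4, 5.0, 1.1]
grip_width: 0.366
finger_force: 61.8
```

```bash
python3 f.py
```

```text
22.55 F [3.05 4.07 2.39] [0.32 0.59 0.53] along 4.51 tcp [ 0.49531 -0.133    0.03096] rot [2.3951e+00 2.0319e+00 1.1000e-03]
```

apply_moves(
  targets=[
    {"tx":0.03,"ty":0.07,"tz":0,"yaw":0},
    {"tx":0.06,"ty":0.15,"tz":0,"yaw":0},
    {"tx":0.06,"ty":0.15,"tz":0,"yaw":0},
  ],
)

```text
time: 22.92
tcp_pos: [0.4953, -0.1328, 0.0309]
orientation: [2.396, 2.03, -0.001]
contact_force: [1.1, -1.0, 5.9]
grip_width: 0.365
finger_force: 62.2
```

```bash
python3 f.py
```

```text
23.425 F [ 1.01 -1.49  5.1 ] [0.33 0.5  0.41] along -1.31 tcp [ 0.49532 -0.13278  0.03092] rot [ 2.3958e+00  2.0302e+00 -1.0000e-03]
```

The pull is now about zero and the case stays put, so the blade is locked. I release.

apply_moves(
  targets=[
    {"tx":0,"ty":0,"tz":0,"yaw":0},
    {"tx":0,"ty":0,"tz":0,"yaw":0},
    {"tx":0,"ty":0,"tz":0,"yaw":0},
    {"tx":0,"ty":0,"tz":0,"yaw":0},
    {"tx":0,"ty":0,"tz":0,"yaw":0},
    {"tx":0,"ty":0,"tz":0,"yaw":0},
  ],
  grip=1,
)

```text
time: 24.18
tcp_pos: [0.4954, -0.1315, 0.0307]
orientation: [2.396, 2.032, -0.0]
contact_force: [0.2, -0.2, -0.4]
grip_width: 0.997
finger_force: 0.0
```

apply_moves(
  targets=[
    {"tx":0,"ty":0,"tz":0.5,"yaw":0},
    {"tx":0,"ty":0,"tz":2,"yaw":0},
    {"tx":0,"ty":0,"tz":5,"yaw":0},
    {"tx":0,"ty":0,"tz":9,"yaw":0},
    {"tx":0,"ty":0,"tz":13,"yaw":0},
    {"tx":0,"ty":0,"tz":13,"yaw":0},
    {"tx":0,"ty":0,"tz":13,"yaw":0},
  ],
)

```text
time: 25.05
tcp_pos: [0.4951, -0.1313, 0.1609]
orientation: [-2.396, -2.032, -0.0]
contact_force: [-0.1, -0.4, -0.3]
grip_width: 0.997
finger_force: 0.0
```

```bash
python3 d.py 6
```

```text
25.05 [ 0.4951 -0.1313  0.1609] [-2.3956e+00 -2.0323e+00 -5.0000e-04] [-0.11 -0.41 -0.35]
wrist tape 0.62 4866 [[0.4786, -0.165, 0.0289], [0.498, -0.1171, 0.0711], [0.5136, -0.0624, 0.0734]] [213. 189.  81.]
wrist end_hook 0.54 4733 [[0.4789, -0.1646, 0.0292], [0.498, -0.1168, 0.0712], [0.5131, -0.0627, 0.0734]] [214. 191.  81.]
wrist end_hook 0.5 267 [[0.4977, -0.0708, 0.0292], [0.5054, -0.0648, 0.0311], [0.5134, -0.0592, 0.0328]] [240. 233. 206.]
wrist board 0.8 50052 [[0.3746, -0.3114, 0.0187], [0.4803, -0.165, 0.0202], [0.6087, -0.059, 0.0218]] [193. 127.  74.]
  edge slope deg -9.51 y at x=.508 -0.0623 ztop 0.020227287960640408
side tape 0.95 799 [[0.4142, 0.0254, -0.0004], [0.459, 0.1076, 0.0274], [0.497, 0.1246, 0.0331]] [ 68. 113.  58.]
side tape 0.56 417 [[0.4753, -0.1556, 0.0133], [0.4976, -0.0997, 0.048], [0.5137, -0.0555, 0.0731]] [158. 121.  30.]
side end_hook 0.6 69 [[0.495, -0.0656, 0.0105], [0.5055, -0.0583, 0.0224], [0.5161, -0.0539, 0.0321]] [140. 121.  93.]
side end_hook 0.33 1072 [[0.5571, 0.0579, 0.0016], [0.5827, 0.1025, 0.0555], [0.6111, 0.1101, 0.0888]] [172. 146. 111.]
side board 0.59 3060 [[0.3605, -0.3433, 0.006], [0.4652, -0.1644, 0.0202], [0.6022, -0.0477, 0.0223]] [163. 102.  50.]
  edge slope deg -9.74 y at x=.508 -0.0603 ztop 0.020323863779523443
top tape 0.67 728 [[0.4198, 0.0609, 0.0018], [0.4584, 0.0904, 0.0319], [0.4943, 0.1204, 0.0365]] [100. 192. 102.]
top board 0.58 4517 [[0.3535, -0.3707, 0.0157], [0.4679, -0.285, 0.0206], [0.6092, -0.0601, 0.0256]] [216. 143.  85.]
  edge slope deg -9.3 y at x=.508 -0.0606 ztop 0.020710124425771526
```

View pics/w6.png

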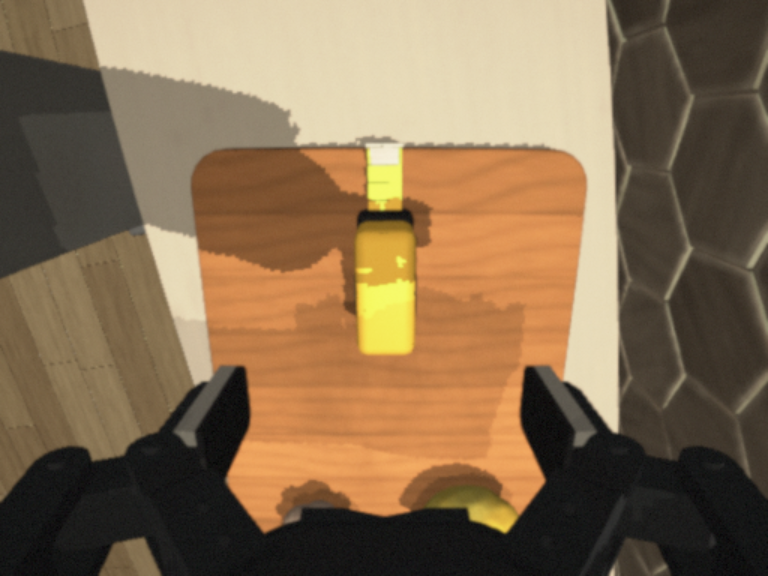

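View pics/s6.png

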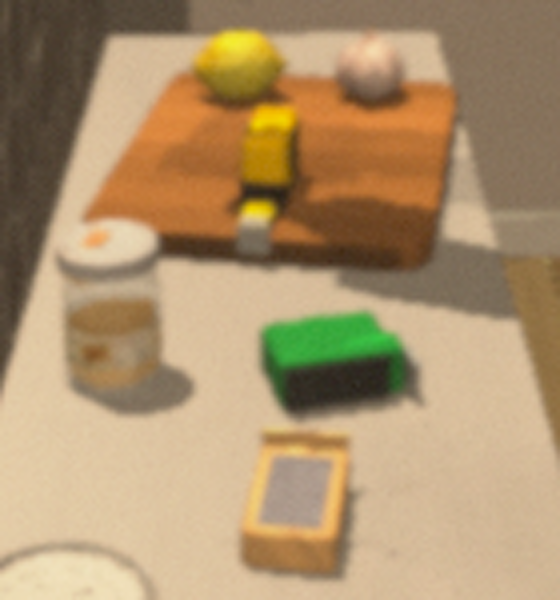

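The wrist picture shows the case (385,285) upright and square on the board, with the hook (384,150) at the edge. In the side crop the hook (254,235) hangs over the left face, and the lemon, garlic and jar are undisturbed.

```bash
python3 -c "
from bench import *
print(close_job())"
```

```text
the job is handed in; nothing more can be done
None
```

The job is handed in at about 25 s of the 64 s allowed, with no verdict returned: the measure lies upright on the board, drawn out and locked as far as I can measure, its hook over the left edge, pulled to about 11 N and pressed to an estimated 20 N on the sole; the lemon, garlic and jar look untouched.

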